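Hold the seal case half open

TASK

A stone seal is standing on the sliding shutter of the wooden seal case: lift it off and set it down upright, wholly on the round cork mat, and let go of it. Then move the shutter's thumb bar against its spring to half travel, where the bar lines up with the two small brass studs on the case's rails, never letting it run well past them, and finish while still holding it there, so that only the front compartment is open. Be gentle: squeeze or push seal and shutter with no more than about 35 N per finger, do not drop the seal, and leave the ink stone, ink bottle and paperweight where they are.

Things in the scene. Friction and masses are not known exactly. Their poses are not given: they have to be found in the camera images.
- seal_case: Fixed dark wooden case, 110 mm wide (its x), 290 mm long (its y, from -80 to +210 mm). Origin on the table under the centre of the opening; z up. The shutter opens towards the case's +y, in under a raised deck (from y = +68 mm on, top 62 mm high). Side rails at x = -50 and +50 mm, top 52 mm high. A 16 mm divider under the shutter at y = 0 parts front and back compartments.
- shutter (a joint): Shutter travel in m: 0 shut, 0.06 half, 0.12 fully open. Wooden plate 92 mm wide, top 48 mm above the table, from y = -64 to +76 mm of the case when shut. A spring pushes it shut with 2 N when shut, rising 1 N per 10 mm: 8 N at half travel, 14 N fully open. It springs shut when let go.
- bar_center (a point): Centre of the thumb bar, an upright wooden bar fixed across the shutter, 60 mm wide (case's x), 12 mm thick (case's y), rising 26 mm above the shutter to 74 mm above the table; this point is at 61 mm. When shut it lies at x = 0, y = -40 mm of the case and moves with the shutter. It can be pushed from its -y side with the fingers or pinched lightly.
- half_mark (a point): Point midway between the two half-way brass studs (10 mm across, 4 mm high) on the side rails, at x = 0, y = +20 mm of the case, 61 mm above the table: the bar's centre is here at half travel.
- seal_center (a point): Centre (half-way up) of the marble seal: square, 28 x 28 mm, 62 mm high, with a round tapered top, 75 mm in all, 0.1 to 0.2 kg; x, y along its square sides, z up. It starts upright on the shutter, its base 48 mm and this point 85.5 mm above the table, between thumb bar and deck, with about 20 mm free on those two sides and more across the case.
- seal: The same marble seal; origin at the centre of its underside.
- mat: Round cork mat fixed to the table, 110 mm across, 6 mm thick. Origin under its centre, on the table. It and the ink stone may have changed places.
- inkstone_center (a point): Bystander: round dark ink stone, 120 mm across, 28 mm high. Its centre.
- bottle_center (a point): Bystander: ink bottle, 64 mm across, 140 mm high. Its centre.
- paperweight_center (a point): Bystander: wooden bar 200 x 36 x 20 mm lying flat, long along its x. Its centre.

How it is judged (in metres and radians):
On the way, in this order (a step that is already met when the one before it is completed fails the run):
1. the seal stands upright on the cork mat, let go (horizontal distance between seal_center and mat below 0.045 m and height (world z) of seal_center between 0.0395 and 0.0475 m and angle between seal_center's own z axis and vertical below 0.1 rad and contact force between the fingers and seal below 0.1 N), for 0.2 s.
2. the fingers hold the shutter at half travel (value of joint shutter between 0.052 and 0.068 m and velocity of joint shutter between -0.01 and 0.01 m/s and contact force between the fingers and shutter above 3 N), for 0.3 s.
At the end, for the whole second after the job is handed in: The shutter's travel is 52 to 68 mm, it is still (under 10 mm/s), and the fingers press on its thumb bar with more than 3 N; the seal stands upright (within 0.1 rad) on the cork mat, its axis within 45 mm of the mat's centre, at rest and untouched (all of step 1 and all of step 2 and linear speed of seal below 0.01 m/s); the arm keeps its last pose, push and grip.
It fails at once if the shutter is opened well past half travel (over 85 mm) (value of joint shutter above 0.085 m).
It fails at once if the seal is squeezed or struck with more than 100 N, both fingers added up (contact force between the fingers and seal above 100 N).
It fails at once if the shutter or its thumb bar is squeezed or pushed with more than 100 N, both fingers added up (contact force between the fingers and shutter above 100 N).
It fails at once if the seal is dropped from more than about 15 mm above the mat (contact force between anything else and seal below 0.01 N and height (world z) of seal_center between 0.058 and 0.078 m).
It fails at once if the ink stone, ink bottle or paperweight is moved more than 20 mm (distance of any of inkstone_center, bottle_center, paperweight_center from where it was at the start of the episode above 0.02 m).
It also fails if it takes over 64 s, if anything falls off the work surface, if the arm or the gripper's body presses on something with over 40 N, if the wrist force passes 120 N, or if a joint passes its speed limit or range.

ROBOT

A 6-joint arm with a two-finger parallel gripper is mounted at the origin on the work surface. World frame = base frame: x ahead of the robot, y to its left, z up, the work surface at z = 0. Lengths are in mm, angles in rad, forces in N, time in s.
With the tool pointing down it reaches from about 300 to 775 mm from the base axis. Payload 14.6 kg.
Tool frame: the origin (TCP) lies at the very end of the fingers, on their centre line; the grasp point (between the pads) lies 19 mm behind it (ctrl.tcp_to_grasp is the z of the grasp point in the tool frame, in mm); z points along the fingers, y is the direction in which the jaws open and shut (so a half turn about z gives the same grasp; the last joint's range is limited). The gripper opens to 94 mm and grips with 3 to 60 N. Pads are 16 mm wide; open, the fingers measure 119 mm over their backs; the gripper's body (75 mm by 177 mm) begins 78 mm behind the grasp point.
Start: joints at [-1.297, 0.3, 1.521, -0, 1.321, -0.067], TCP at [183.825, -518.36, 180.246] pointing down, gripper open.
Joint ranges: [-3.03, 3.03], [-0.79, 2.21], [0.23, 2.52], [-1.04, 4.18], [0, 3.07], [-2.55, 2.55]. Speed limits (rad/s): [2.22, 2.22, 2.57, 3.14, 3.14, 3.14].

INTERFACE

Orientations are given as a rotation vector (axis times angle).
In Python, from workcell import ctrl, snapshot, get_calibration gives the robot as it stands.
- The arm moves only by the tool arm_command, never from a script. Its argument "deltas" is a list of rows, each a list of 3 entries, a list of its own where there are three numbers: the shift along the world's x, y, z in m, then the turn, a rotation vector about the world's x, y, z in degrees, then the opening, from -1 (shut) to 1 (fully open). In form: [[[dx, dy, dz], [wx, wy, wz], claw], ...]. A call has 1 to 12 rows; each row shifts and turns the pose as measured when the row begins; what a row does not reach is not made up. A row lasts 1/8 s, in which the tool goes at most 62.5 mm and 10.7 degrees, less where a joint would pass 70% of its speed; a pose out of reach is approached as far as the arm can. A call is refused whole if a number of a shift passes 0.0625 or a number of a turn 10.7, either way. A call with a gripper value outside its range is refused whole. The fingers move at their own pace and stop on an object; the grip force is fixed at half the most. Time passes only in rows, so rows that do not move let the fingers close. It gives the time, the measured TCP pose, the force and the opening at its end, in the units of the state.
- ctrl.get_state(): the state, without advancing time (a new reading comes with each control period).
- snapshot(name): name is "scene" or "side" or "wrist"; returns (picture, depth): 480x640x3 uint8, red, green, blue; 480x640 float32, mm along the optical axis (not along the pixel's ray), 0 where there is no reading.
- get_calibration(name): a dict with "fx", "fy", "cx", "cy" (pixels), "extrinsics" (4x4, takes a point from camera to world coordinates). Camera axes: x right, y up, looking along -z (the intrinsics and any distortion apply to the point x, -y, -z); pixel columns grow to the right and rows downward; lengths in mm; the calibration is good to about 2 mm. A picture is of the moment at which its call begins: read the wrist's pose just before it. get_calibration takes no time and is no camera call; for the wrist camera it gives the pose at the moment of the call.
- ctrl.hand_in(): hands the job in, once; it reports no verdict.
The state is a dict: "t": time; "q": joint angles; "qvel": joint speeds; "joint_efforts": joint torques, N m; "tcp_pos": TCP position; "ee_rot": TCP orientation; "contact_force": force on the tool from outside, world axes, zero at the start; "wrist_torque": the same for the moment, N m; "opening": finger opening in mm.
Only numpy, scipy, OpenCV 4.12 (cv2) and the standard library are available. Lean on these libraries where they do the work, as an engineer would, in place of code of your own. Each camera call takes 0.05 s, during which the arm holds its last target.

## Working session

There is one attempt and no reset: what is moved stays moved. The work goes in short steps, Python scripts to look and compute and a tool call to move; the robot and the scene stay as the last step left them, time stands still between calls to the robot, and variables do not carry over. Pictures are saved under pics/ and viewed, and the job is handed in when it is done.

Besides the shell and the picture viewer there is one more tool, called after "Request:" by a JSON object that holds its "method" and its "body", one argument or row to a line. arm_command: Moves the arm, as the interface text tells. Its arguments: {"type":"object","properties":{"deltas":{"type":"array","items":{"type":"array"}}},"required":["deltas"]}

```bash
mkdir -p pics; ls
python3 - <<'E'
from workcell import ctrl, snapshot, get_calibration
import cv2,numpy as np
print(ctrl.get_state(), ctrl.tcp_to_grasp)
for n in ["scene","side"]:
    p,d=snapshot(n); cv2.imwrite(f"pics/{n}0.png",p[:,:,::-1]); np.savez(f"{n}0.npz",p=p,d=d)
    c=get_calibration(n); print(n,c)
E
```

```text
pics
{'t': 0.0, 'q': array([-1.29660659e+00,  3.00480485e-01,  1.52155548e+00, -3.57009837e-06,
        1.32068527e+00, -6.65974667e-02]), 'qvel': array([-9.07330978e-04,  5.22630324e-04, -1.81136540e-04,  3.54149726e-05,
       -1.96042897e-03, -1.75536138e-04]), 'joint_efforts': array([ 9.37603181e-04, -5.31809020e+01, -3.52734375e+01,  7.08449632e-02,
        2.43866479e-02, -7.94778293e-05]), 'tcp_pos': array([ 183.74842525, -518.10410611,  179.69202284]), 'ee_rot': array([-3.09499029e+00, -5.32531778e-01,  1.89012139e-04]), 'contact_force': array([-2.69677756e-01, -1.35194287e+00, -1.13500720e-03]), 'wrist_torque': array([0.01506864, 0.03853172, 0.0047603 ]), 'opening': 93.7866047996086} -18.8
scene {'fx': 561.3320524600653, 'fy': 561.3320524600653, 'cx': 319.5506956207966, 'cy': 235.42681809235071, 'extrinsics': array([[ 3.82784252e-01, -5.17059113e-01,  7.65588721e-01,
         1.40892902e+03],
       [ 9.23774550e-01,  2.23918689e-01, -3.10646102e-01,
        -2.42840226e+02],
       [-1.08072245e-02,  8.26141813e-01,  5.63358597e-01,
         6.73551665e+02],
       [ 0.00000000e+00,  0.00000000e+00,  0.00000000e+00,
         1.00000000e+00]])}
side {'fx': 565.912998688912, 'fy': 565.912998688912, 'cx': 312.34080464013516, 'cy': 239.85679950499159, 'extrinsics': array([[ 9.24299798e-01,  2.40405740e-01, -2.96437115e-01,
         2.18538288e+02],
       [-3.81151679e-01,  6.21770931e-01, -6.84196102e-01,
        -7.63302139e+02],
       [ 1.98313112e-02,  7.45389824e-01,  6.66333798e-01,
         9.36751366e+02],
       [ 0.00000000e+00,  0.00000000e+00,  0.00000000e+00,
         1.00000000e+00]])}
```

View pics/scene0.png

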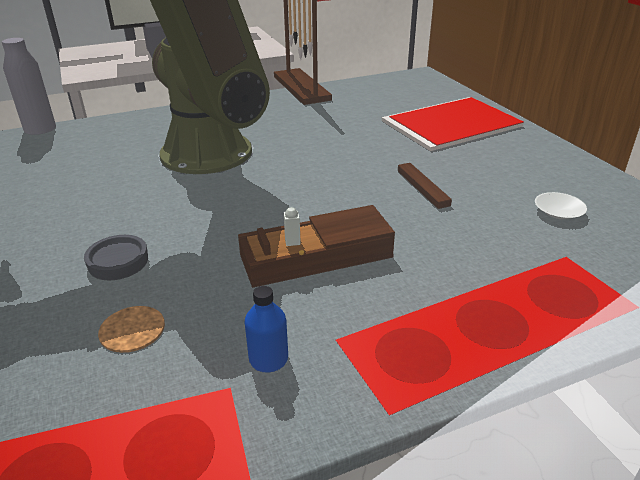

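View pics/side0.png

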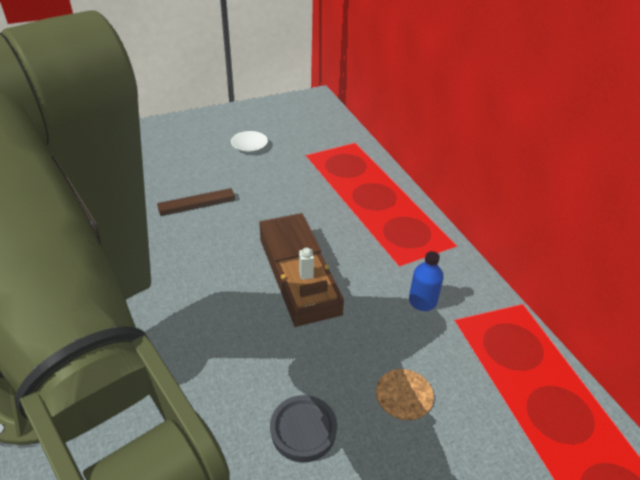

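The scene view shows the case at about (318,245), with the seal at (292,228) and the thumb bar at (263,240). The mat is at (131,329), the ink stone at (116,257) and the bottle at (266,335). The side view agrees: seal (306,264), mat (405,394). Next I'll measure these positions.

```bash
cat > h.py <<'E'
import numpy as np,cv2
from workcell import ctrl,snapshot,get_calibration
def ray(c,u,v):
    E=c['extrinsics']; d=np.array([(u-c['cx'])/c['fx'],-(v-c['cy'])/c['fy'],-1.0])
    return E[:3,3],E[:3,:3]@d
def plane(c,u,v,z):
    o,d=ray(c,u,v); return o+d*(z-o[2])/d[2]
def cloud(c,dep):
    v,u=np.mgrid[:480,:640]; d=np.stack([(u-c['cx'])/c['fx'],-(v-c['cy'])/c['fy'],-np.ones(u.shape)],-1)
    P=(d*dep[...,None])@c['extrinsics'][:3,:3].T+c['extrinsics'][:3,3]; P[dep<=0]=np.nan; return P
E
python3 - <<'E'
from h import *
for n,box in [("scene",(60,280,180,380)),("side",(360,350,450,440))]:
    f=np.load(n+"0.npz");p,d=f['p'],f['d'];c=get_calibration(n)
    hsv=cv2.cvtColor(p,cv2.COLOR_RGB2HSV);x0,y0,x1,y1=box
    m=np.zeros((480,640),np.uint8);s=hsv[y0:y1,x0:x1]
    m[y0:y1,x0:x1]=((s[...,0]<25)&(s[...,1]>90)).astype(np.uint8)
    k=max(cv2.findContours(m,0,1)[0],key=cv2.contourArea)
    pts=np.array([plane(c,u,v,5)[:2] for u,v in k[:,0]],np.float32)
    print(n,"mat",cv2.minEnclosingCircle(pts),cv2.fitEllipse(pts))
    P=cloud(c,d)
    print(np.nanmedian(P[m>0],0))
    # raised things in region
    for lo,hi in [(45,57),(58,66),(70,77),(95,135)]:
        q=(P[...,2]>lo)&(P[...,2]<hi)&(P[...,0]>250)&(P[...,0]<800)&(P[...,1]<300)&(P[...,1]>-400)
        nn,l,st,ce=cv2.connectedComponentsWithStats(q.astype(np.uint8))
        for i in range(1,nn):
            if st[i,4]>40: print(lo,hi,st[i],np.nanmean(P[l==i],0).round(1),[np.round(x,2) for x in cv2.minAreaRect(P[l==i][:,:2].astype(np.float32))])
    b={"scene":(225,190,410,295),"side":(240,200,360,340)}[n]
    im=p[b[1]:b[3],b[0]:b[2],::-1]; cv2.imwrite(f"pics/{n}z.png",cv2.resize(im,None,fx=4,fy=4,interpolation=cv2.INTER_CUBIC))
E
```

```text
scene mat ((631.1447143554688, -276.8310241699219), 56.50715255737305) ((631.0589599609375, -277.2767028808594), (107.99193572998047, 111.0770492553711), 90.95317077636719)
[ 634.64707199 -278.22972161    6.31951018]
45 57 [ 238  221  157   48 2436] [570.9  45.4  49.4] [array([560.53,  93.33]), array([290.62, 114.84]), np.float64(85.55)]
58 66 [ 309  205   86   42 2250] [568.7 164.4  61.9] [array([564.63, 167.25]), array([143.94, 115.7 ]), np.float64(86.14)]
58 66 [285 236  15   7  55] [569.7  40.9  61.9] [array([568.84,  40.23]), array([28.08, 11.39]), np.float64(60.1)]
70 77 [257 228  13  19 125] [555.5 -12.2  73.7] [array([552.2 , -11.64]), array([12.17, 60.25]), np.float64(86.16)]
70 77 [285 233  15   5  41] [570.5  40.4  73.5] [array([570.39,  41.08]), array([26.49,  9.11]), np.float64(76.04)]
95 135 [284 207  16  20 255] [565.9  42.5 110.3] [array([560.39,  44.12]), array([27.86, 29.94]), np.float64(76.59)]
95 135 [247 296  36  28 417] [793.1 -87.3 112.7] [array([786.2 , -82.42]), array([52.73, 27.87]), np.float64(88.74)]
side mat ((629.1531372070312, -274.23248291015625), 55.1
[... 520 characters left out ...]
)]
58 66 [412 280  28  15  82] [769.4 -97.9  62.4] [array([769.95, -94.14]), array([22.76, 59.07]), np.float64(44.56)]
58 66 [300 286  28  10  72] [548.9 -13.2  61.8] [array([550.37, -13.52]), array([ 9.81, 59.16]), np.float64(82.18)]
70 77 [413 278  27  13  63] [768.7 -98.3  73.6] [array([769.17, -95.58]), array([21.04, 56.63]), np.float64(45.02)]
70 77 [300 280  28  11 134] [549.8 -10.   74.3] [array([550.26, -10.22]), array([15.83, 60.38]), np.float64(84.73)]
95 135 [299 247  15  18 211] [553.8  41.7 112. ] [array([556.09,  47.29]), array([32.37, 29.61]), np.float64(69.92)]
95 135 [416 256  25  26 379] [776.5 -88.4 109.9] [array([776.84, -84.38]), array([34.81, 52.49]), np.float64(31.75)]
```

View pics/scenez.png

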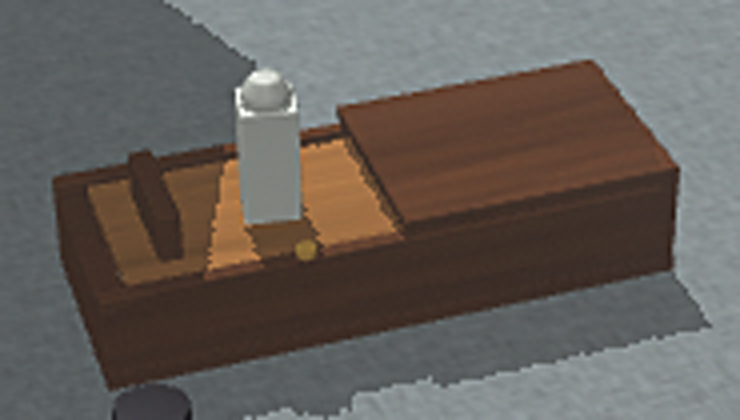

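View pics/sidez.png

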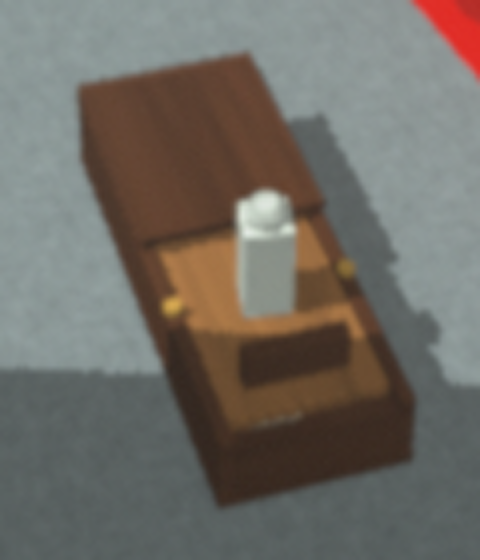

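Request:
{"method": "arm_command", "body": {
  "deltas": [
    [[0.0315, 0.0467, 0.005], [0, 0, 5.5], 1],
    [[0.0315, 0.0467, 0.005], [0, 0, 5.5], 1],
    [[0.0315, 0.0467, 0.005], [0, 0, 5.5], 1],
    [[0.0315, 0.0467, 0.005], [0, 0, 5.5], 1],
    [[0.0315, 0.0467, 0.005], [0, 0, 5.5], 1],
    [[0.0315, 0.0467, 0.005], [0, 0, 5.5], 1],
    [[0.0315, 0.0467, 0.005], [0, 0, 5.5], 1],
    [[0.0315, 0.0467, 0.005], [0, 0, 5.5], 1],
    [[0.0315, 0.0467, 0.005], [0, 0, 5.5], 1],
    [[0.0315, 0.0467, 0.005], [0, 0, 5.5], 1],
    [[0.0315, 0.0467, 0.005], [0, 0, 5.5], 1],
    [[0.0315, 0.0467, 0.005], [0, 0, 5.5], 1]
  ]
}}

```text
t: 1.6
tcp_pos: [567.6, 61.0, 238.5]
ee_rot: [-2.269, -2.167, 0.006]
contact_force: [-0.1, -0.8, 0.9]
opening: 94.0
```

```bash
cat >> h.py <<'E'
from scipy.spatial.transform import Rotation as R
def st():
    s=ctrl.get_state(); Rm=R.from_rotvec(s['ee_rot']).as_matrix()
    print('t',round(s['t'],2),'tcp',s['tcp_pos'].round(1),'yaw_y',round(np.degrees(np.arctan2(Rm[1,1],Rm[0,1])),2),'zax',Rm[:,2].round(4),'F',s['contact_force'].round(1),'op',round(s['opening'],1)); return s
E
python3 - <<'E'
from h import *
st()
c=get_calibration("wrist"); p,d=snapshot("wrist"); print(c)
np.savez("w0.npz",p=p,d=d,E=c['extrinsics']); cv2.imwrite("pics/w0.png",p[:,:,::-1]); st()
E
```

```text
t 1.6 tcp [567.6  61.  238.5] yaw_y -2.65 zax [-5.7e-03  3.0e-04 -1.0e+00] F [-0.1 -0.8  0.9] op 94.0
{'fx': 354.98059977602406, 'fy': 354.98059977602406, 'cx': 314.53658588014054, 'cy': 241.4412383716816, 'extrinsics': array([[ 9.98883483e-01,  4.42915768e-02,  1.64329778e-02,
         5.72032182e+02],
       [-4.68764803e-02,  9.72437063e-01,  2.28404804e-01,
         1.26914031e+02],
       [-5.86362778e-03, -2.28920107e-01,  9.73427554e-01,
         4.42207591e+02],
       [ 0.00000000e+00,  0.00000000e+00,  0.00000000e+00,
         1.00000000e+00]])}
t 1.65 tcp [569.7  65.7 238.3] yaw_y -2.2 zax [-0.0053  0.0016 -1.    ] F [4.  5.1 1.7] op 94.0
```

View pics/w0.png

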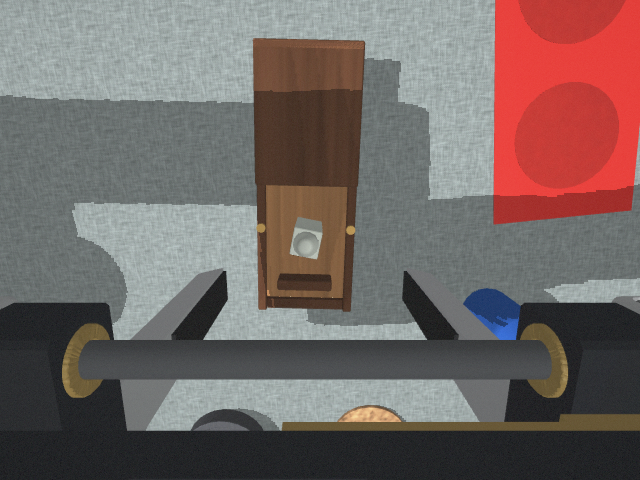

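The wrist view shows the seal top at about (306,243), turned a few degrees from the case. The studs are at (261,228) and (350,230), and the bar is at (304,282). I'll let the arm settle, then measure.

Request:
{"method": "arm_command", "body": {
  "deltas": [
    [[0, -0.012, 0], [0, 0, -1], 1],
    [[0, 0, 0], [0, 0, 0], 1],
    [[0, 0, 0], [0, 0, 0], 1]
  ]
}}

```text
t: 2.02
tcp_pos: [569.3, 53.1, 237.2]
ee_rot: [-2.279, -2.153, 0.007]
contact_force: [0.6, 0.5, -0.6]
opening: 94.2
```

```bash
cat > seal.py <<'E'
from h import *
import sys
st(); c=get_calibration("wrist"); p,d=snapshot("wrist"); st()
nm=sys.argv[1]; cv2.imwrite(f"pics/{nm}.png",p[:,:,::-1])
P=cloud(c,d); hsv=cv2.cvtColor(p,cv2.COLOR_RGB2HSV)
g=(hsv[...,1]<50)&(P[...,2]>52)&(P[...,2]<130)&(np.hypot(P[...,0]-560,P[...,1]-45)<60)
q=g&(P[...,2]>106)&(P[...,2]<114)
for mm,t in[(q,'shoulder'),(g&(P[...,2]>116),'knob'),(g,'all')]:
    X=P[mm]; print(t,len(X),X.mean(0).round(1),[np.round(x,1) for x in cv2.minAreaRect(X[:,:2].astype(np.float32))])
for nme,lo,hi in[('bar',71,77),('deck',59,65)]:
    m=((P[...,2]>lo)&(P[...,2]<hi)&(hsv[...,1]>60)&(abs(P[...,0]-560)<80)&(abs(P[...,1]-80)<150)).astype(np.uint8)
    n,l,s,_=cv2.connectedComponentsWithStats(m); i=1+np.argmax(s[1:,4]); X=P[l==i]; print(nme,X.mean(0).round(1),[np.round(x,1) for x in cv2.minAreaRect(X[:,:2].astype(np.float32))])
b=p[200:310,240:370,::-1]; cv2.imwrite(f"pics/{nm}z.png",cv2.resize(b,None,fx=5,fy=5,interpolation=cv2.INTER_CUBIC))
E
python3 seal.py w1
```

```text
t 2.02 tcp [569.3  53.1 237.2] yaw_y -3.24 zax [-0.0074  0.0015 -1.    ] F [ 0.6  0.5 -0.6] op 94.2
t 2.08 tcp [569.3  53.1 237.3] yaw_y -3.24 zax [-0.0072  0.0015 -1.    ] F [-0.4  0.   0.2] op 93.9
shoulder 338 [558.2  50.7 109.3] [array([557.5,  47.6]), array([28.1, 27.8]), np.float64(75.4)]
knob 419 [558.   48.3 120.2] [array([557.9,  47.5]), array([21.9, 21.4]), np.float64(55.9)]
all 1052 [558.6  51.9 108.1] [array([557.6,  47.6]), array([28.2, 27.8]), np.float64(75.6)]
bar [552.   -8.4  73. ] [array([551.9,  -8.8]), array([12.5, 59.2]), np.float64(85.8)]
deck [564.9 167.2  61.2] [array([564.3, 166. ]), array([135. , 109.6]), np.float64(86.2)]
```

View pics/w1z.png

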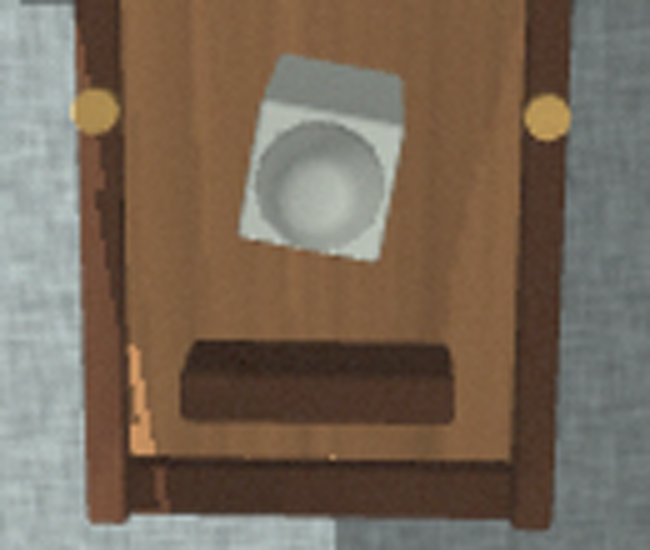

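Wrist, scene and side views agree within about 3 mm: seal near (557.5,46.5), sides turned so the tool y must lie at -14.5°, bar near (551.5,-10). I'll align above the seal and start down.

Request:
{"method": "arm_command", "body": {
  "deltas": [
    [[-0.006, -0.0035, -0.02], [0, -0.2, -6], 1],
    [[-0.006, -0.003, -0.02], [0, -0.2, -5], 1],
    [[0, 0, -0.02], [0, 0, 0], 1],
    [[0, 0, -0.02], [0, 0, 0], 1],
    [[0, 0, -0.01], [0, 0, 0], 1],
    [[0, 0, 0], [0, 0, 0], 1],
    [[0, 0, 0], [0, 0, 0], 1]
  ]
}}

```text
t: 2.95
tcp_pos: [556.4, 43.1, 147.5]
ee_rot: [2.491, 1.912, 0.008]
contact_force: [-0.2, 0.5, 0.1]
opening: 93.8
```

```bash
python3 seal.py w2
```

```text
t 2.95 tcp [556.4  43.1 147.5] yaw_y -14.96 zax [ 0.0047  0.0019 -1.    ] F [-0.2  0.5  0.1] op 93.8
t 3.0 tcp [556.4  43.1 147.5] yaw_y -14.96 zax [ 0.0048  0.002  -1.    ] F [0.4 0.4 0.8] op 94.0
shoulder 599 [558.3  51.  109.4] [array([557.4,  47.8]), array([27.9, 27.1]), np.float64(75.5)]
knob 782 [558.   48.5 120.2] [array([557.6,  47.8]), array([21.7, 22.5]), np.float64(59.6)]
all 1917 [558.7  52.2 108.1] [array([557.4,  47.9]), array([28. , 27.4]), np.float64(75.5)]
bar [552.1  -8.2  73. ] [array([551.9,  -8.6]), array([12.4, 59.7]), np.float64(85.6)]
deck [563.3 164.3  61.2] [array([564. , 163.6]), array([129.9, 109.6]), np.float64(86.0)]
```

View pics/w2.png

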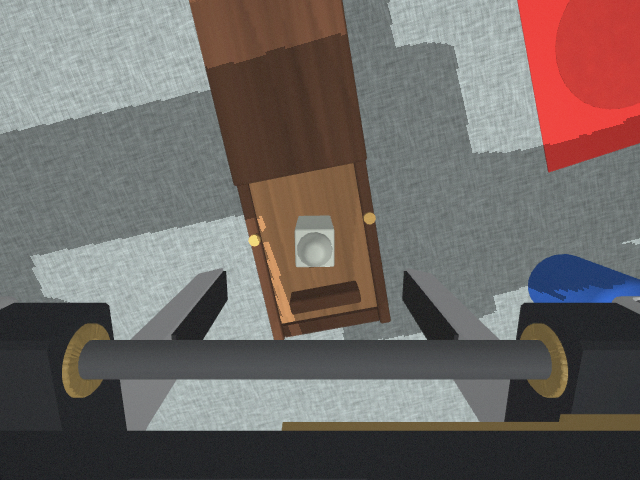

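The seal is centred between the fingers (column 314) and square to them. Descending, then closing.

Request:
{"method": "arm_command", "body": {
  "deltas": [
    [[0.0003, 0.0035, -0.02], [0, 0.2, 0.3], 1],
    [[0, 0, -0.02], [0, 0, 0], 1],
    [[0, 0, -0.015], [0, 0, 0], 1],
    [[0, 0, -0.008], [0, 0, 0], 1],
    [[0, 0, 0], [0, 0, 0], 1],
    [[0, 0, 0], [0, 0, 0], 1]
  ]
}}

```text
t: 3.75
tcp_pos: [556.8, 47.4, 80.7]
ee_rot: [-2.485, -1.921, -0.004]
contact_force: [-0.0, -0.6, 0.2]
opening: 94.0
```

```bash
python3 -c "
from h import *
st()"
```

```text
t 3.75 tcp [556.8  47.4  80.7] yaw_y -14.6 zax [ 0.0015  0.0021 -1.    ] F [-0.  -0.6  0.2] op 94.0
```

Request:
{"method": "arm_command", "body": {
  "deltas": [
    [[0.0003, -0.0005, -0.008], [0, 0, 0], 0.2],
    [[0, 0, -0.003], [0, 0, 0], -0.1],
    [[0, 0, 0], [0, 0, 0], -0.2],
    [[0, 0, 0], [0, 0, 0], -0.3],
    [[0, 0, 0], [0, 0, 0], -0.35],
    [[0, 0, 0], [0, 0, 0], -0.4],
    [[0, 0, 0], [0, 0, 0], -0.45],
    [[0, 0, 0], [0, 0, 0], -0.5],
    [[0, 0, 0], [0, 0, 0], -0.6]
  ]
}}

```text
t: 4.88
tcp_pos: [557.7, 46.8, 70.2]
ee_rot: [2.485, 1.921, 0.007]
contact_force: [-0.1, -0.1, 0.1]
opening: 28.0
```

```bash
python3 seal.py w3 |head -5
```

```text
t 4.88 tcp [557.7  46.8  70.2] yaw_y -14.6 zax [ 0.0037  0.0021 -1.    ] F [-0.1 -0.1  0.1] op 28.0
t 4.92 tcp [557.7  46.8  70.2] yaw_y -14.6 zax [ 0.0037  0.0021 -1.    ] F [ 0.2  0.3 -0.4] op 28.2
shoulder 1556 [559.2  52.7 109.6] [array([557.8,  47.6]), array([28.2, 51.2]), np.float64(75.1)]
knob 2352 [558.7  50.7 121.3] [array([558.5,  47.7]), array([22.2, 51.4]), np.float64(80.2)]
all 5623 [559.4  53.8 108.8] [array([546.4,  47.4]), array([77.1, 33.7]), np.float64(1.0)]Traceback (most recent call last):
  File "seal.py", line 12, in <module>
    n,l,s,_=cv2.connectedComponentsWithStats(m); i=1+np.argmax(s[1:,4]); X=P[l==i]; print(nme,X.mean(0).round(1),[np.round(x,1) for x in cv2.minAreaRect(X[:,:2].astype(np.float32))])
                                                     ~~~~~~~~~^^^^^^^^^
    return _wrapfunc(a, 'argmax', axis=axis, out=out, **kwds)
    return bound(*args, **kwds)
ValueError: attempt to get argmax of an empty sequence
```

View pics/w3.png

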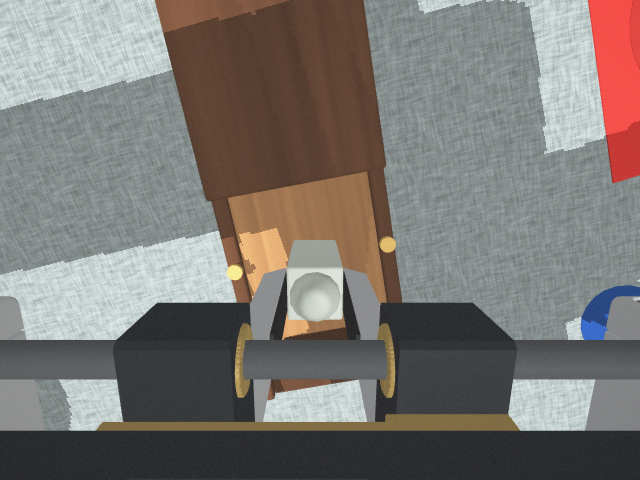

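Gripped at 28 mm opening, with the seal well between the pads. Lifting.

Request:
{"method": "arm_command", "body": {
  "deltas": [
    [[0, 0, 0.005], [0, 0, 0], -1],
    [[0, 0, 0.01], [0, 0, 0], -1],
    [[0, 0, 0.015], [0, 0, 0], -1],
    [[0, 0, 0.015], [0, 0, 0], -1],
    [[0, 0, 0.015], [0, 0, 0], -1],
    [[0, 0, 0.008], [0, 0, 0], -1],
    [[0, 0, 0], [0, 0, 0], -1]
  ]
}}

```text
t: 5.8
tcp_pos: [557.9, 46.8, 144.3]
ee_rot: [2.484, 1.92, 0.009]
contact_force: [-0.1, -0.1, -1.5]
opening: 27.6
```

Run:
```python
from h import *
st()
p,d=snapshot("scene"); cv2.imwrite("pics/s1.png",p[:,:,::-1])
c=get_calibration("scene");P=cloud(c,d)
for n in ["scene"]:
  print('stone',plane(c,116,252,28), 'bottle',plane(c,263,295,140))
```

```text
t 5.8 tcp [557.9  46.8 144.3] yaw_y -14.6 zax [ 0.0055  0.0022 -1.    ] F [-0.1 -0.1 -1.5] op 27.6
stone [ 425.80560909 -277.05653803   28.        ] bottle [793.83539974 -83.73236513 140.        ]
```

View pics/s1.png

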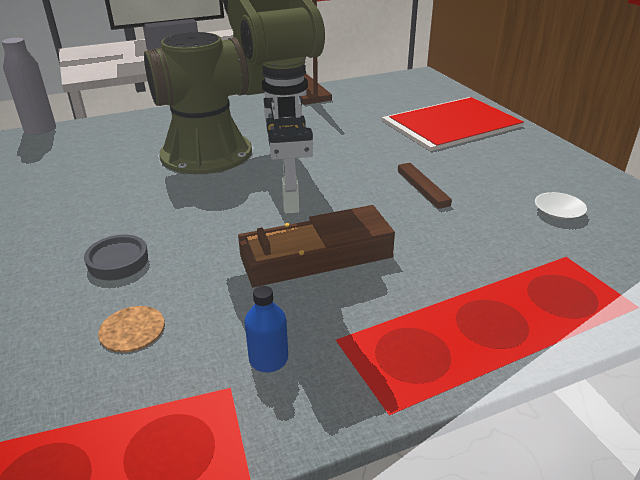

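The seal is held above the case (seal at (291,200), wrist force about 1.5 N) and nothing else has moved. Carrying it to the mat.

Request:
{"method": "arm_command", "body": {
  "deltas": [
    [[0.002, -0.01, 0], [0, 0, 0], -1],
    [[0.005, -0.02, 0], [0, 0, 0], -1],
    [[0.007, -0.03, 0], [0, 0, 0], -1],
    [[0.009, -0.04, 0], [0, 0, 0], -1],
    [[0.009, -0.04, 0], [0, 0, 0], -1],
    [[0.009, -0.04, 0], [0, 0, 0], -1],
    [[0.009, -0.04, 0], [0, 0, 0], -1],
    [[0.007, -0.03, 0], [0, 0, 0], -1],
    [[0.005, -0.02, 0], [0, 0, 0], -1],
    [[0.002, -0.01, 0], [0, 0, 0], -1],
    [[0, 0, 0], [0, 0, 0], -1],
    [[0, 0, 0], [0, 0, 0], -1]
  ]
}}

```text
t: 7.35
tcp_pos: [619.6, -255.1, 137.9]
ee_rot: [-2.487, -1.912, 0.0]
contact_force: [-0.2, -0.2, -1.5]
opening: 27.9
```

```bash
python3 -c "
from h import *
st()"
```

```text
t 7.35 tcp [ 619.6 -255.1  137.9] yaw_y -14.88 zax [-0.003   0.0035 -1.    ] F [-0.2 -0.2 -1.5] op 27.9
```

Request:
{"method": "arm_command", "body": {
  "deltas": [
    [[0.005, -0.01, -0.01], [-0.2, -0.2, 0], -1],
    [[0.005, -0.009, -0.02], [0, 0, 0], -1],
    [[0, 0, -0.02], [0, 0, 0], -1],
    [[0, 0, -0.015], [0, 0, 0], -1],
    [[0, 0, -0.008], [0, 0, 0], -1],
    [[0, 0, 0], [0, 0, 0], -1],
    [[0, 0, 0], [0, 0, 0], -1]
  ]
}}

```text
t: 8.22
tcp_pos: [630.3, -274.4, 58.4]
ee_rot: [-2.488, -1.917, 0.001]
contact_force: [0.0, 0.3, -1.8]
opening: 27.9
```

Run:
```python
from h import *
st()
p,d=snapshot("scene"); cv2.imwrite("pics/s2.png",cv2.resize(p[200:400,40:240,::-1],None,fx=3,fy=3))
p,d=snapshot("wrist"); cv2.imwrite("pics/w4.png",p[:,:,::-1])
```

```text
t 8.22 tcp [ 630.3 -274.4   58.4] yaw_y -14.75 zax [-8.e-04  5.e-04 -1.e+00] F [ 0.   0.3 -1.8] op 27.9
```

View pics/s2.png

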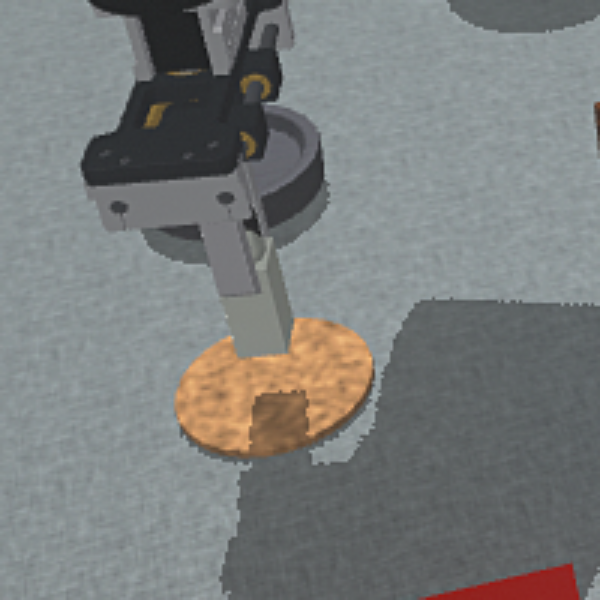

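View pics/w4.png

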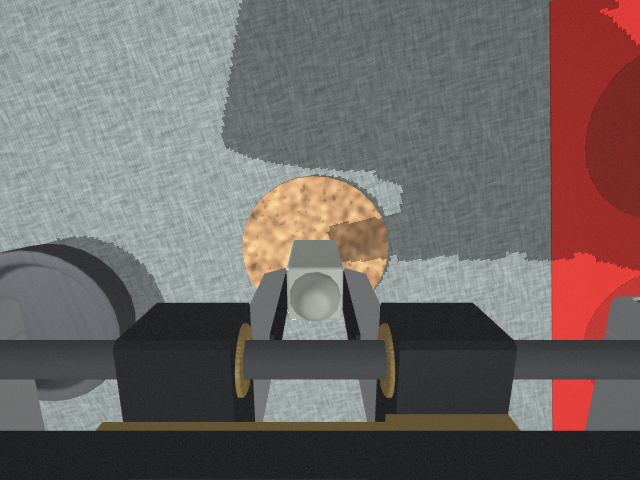

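The seal hangs over the middle of the mat (scene crop base (262,353), mat centre about (275,385); the base is still about 30 mm up). Lowering gently.

Request:
{"method": "arm_command", "body": {
  "deltas": [
    [[0, -0.001, -0.006], [0, 0, 0], -1],
    [[0, 0, -0.006], [0, 0, 0], -1],
    [[0, 0, -0.006], [0, 0, 0], -1],
    [[0, 0, -0.004], [0, 0, 0], -1],
    [[0, 0, -0.002], [0, 0, 0], -1],
    [[0, 0, 0], [0, 0, 0], -1]
  ]
}}

```text
t: 9.07
tcp_pos: [630.5, -275.6, 33.4]
ee_rot: [-2.488, -1.918, -0.0]
contact_force: [-0.1, -0.6, -0.8]
opening: 27.6
```

Request:
{"method": "arm_command", "body": {
  "deltas": [
    [[0, 0, -0.002], [0, 0, 0], -1],
    [[0, 0, -0.0015], [0, 0, 0], -1],
    [[0, 0, -0.001], [0, 0, 0], -1],
    [[0, 0, 0], [0, 0, 0], -1]
  ]
}}

```text
t: 9.57
tcp_pos: [630.7, -275.6, 29.0]
ee_rot: [2.488, 1.918, 0.001]
contact_force: [1.1, -0.2, -0.4]
opening: 27.8
```

Request:
{"method": "arm_command", "body": {
  "deltas": [
    [[0, 0, -0.0008], [0, 0, 0], -1],
    [[0, 0, -0.0005], [0, 0, 0], -1],
    [[0, 0, 0], [0, 0, 0], -1]
  ]
}}

```text
t: 9.95
tcp_pos: [630.8, -275.8, 28.3]
ee_rot: [2.488, 1.917, 0.001]
contact_force: [0.8, 0.2, -0.6]
opening: 27.6
```

```bash
python3 -c "
from h import *
st()"
```

```text
t 9.95 tcp [ 630.8 -275.8   28.3] yaw_y -14.76 zax [ 1.1e-03 -5.0e-04 -1.0e+00] F [ 0.8  0.2 -0.6] op 27.6
```

Request:
{"method": "arm_command", "body": {
  "deltas": [
    [[0, 0, -0.0008], [0, 0, 0], -1],
    [[0, 0, 0], [0, 0, 0], -1]
  ]
}}

```text
t: 10.2
tcp_pos: [630.9, -275.9, 28.3]
ee_rot: [2.487, 1.917, 0.001]
contact_force: [0.3, 0.6, -1.8]
opening: 27.5
```

The TCP has stopped at 28.3 mm, which is exactly the expected height with the base on the mat. Releasing.

Request:
{"method": "arm_command", "body": {
  "deltas": [
    [[0, 0, 0], [0, 0, 0], -0.35],
    [[0, 0, 0], [0, 0, 0], -0.2],
    [[0, 0, 0], [0, 0, 0], 0],
    [[0, 0, 0], [0, 0, 0], 0.2],
    [[0, 0, 0], [0, 0, 0], 0.3],
    [[0, 0, 0], [0, 0, 0], 0.3]
  ]
}}

```text
t: 10.95
tcp_pos: [631.0, -275.9, 27.8]
ee_rot: [2.487, 1.917, 0.001]
contact_force: [0.4, -0.7, 0.3]
opening: 61.0
```

Run:
```python
from h import *
st()
p,d=snapshot("scene"); cv2.imwrite("pics/s3.png",cv2.resize(p[200:400,40:240,::-1],None,fx=3,fy=3))
p,d=snapshot("wrist"); cv2.imwrite("pics/w5.png",p[:,:,::-1])
```

```text
t 10.95 tcp [ 631.  -275.9   27.8] yaw_y -14.76 zax [ 1.7e-03 -8.0e-04 -1.0e+00] F [ 0.4 -0.7  0.3] op 61.0
```

View pics/s3.png

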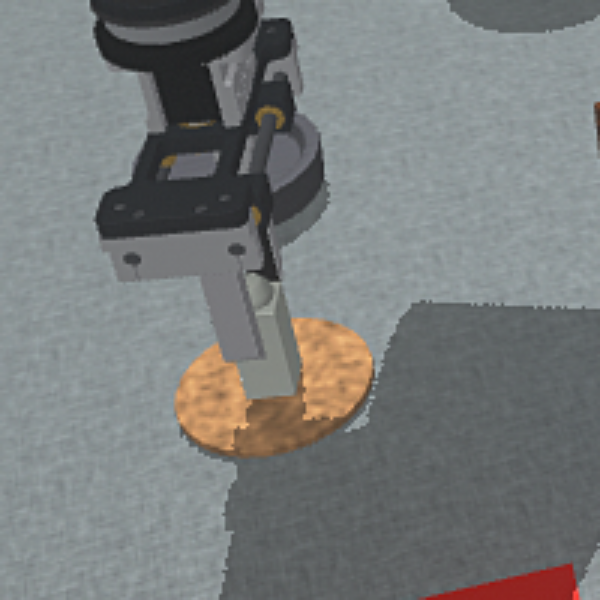

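View pics/w5.png

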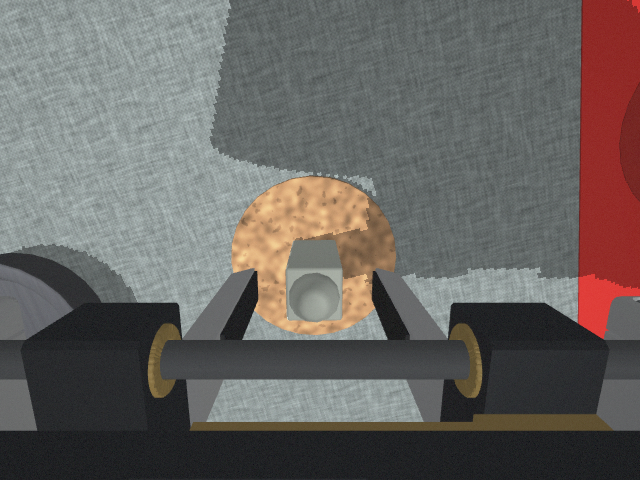

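The seal stands upright and released on the mat, with its base at about (272,395) in the crop. Rising clear, then turning towards the bar.

Request:
{"method": "arm_command", "body": {
  "deltas": [
    [[0, 0, 0.008], [0, 0, 0], 0.3],
    [[0, 0, 0.02], [0, 0, 0], 0.3],
    [[0, 0, 0.025], [0, 0, 0], 0.3],
    [[0, 0, 0.025], [0, 0, 0], 0.3],
    [[0, 0, 0.02], [0, 0, 0], 0.3],
    [[-0.006, 0.015, 0.01], [0, 0, 2], -0.5],
    [[-0.01, 0.03, 0], [0, 0, 3], -1],
    [[-0.015, 0.04, 0], [0, 0, 3], -1],
    [[-0.015, 0.04, 0], [0, 0, 2], -1],
    [[-0.012, 0.03, 0], [0, 0, 0], -1],
    [[-0.006, 0.015, 0], [0, 0, 0], -1],
    [[0, 0, 0], [0, 0, 0], -1]
  ]
}}

```text
t: 12.55
tcp_pos: [566.9, -102.7, 157.0]
ee_rot: [2.295, 2.122, 0.015]
contact_force: [0.6, 0.4, 0.5]
opening: 0.3
```

```bash
python3 -c "
from h import *
st()"
```

```text
t 12.55 tcp [ 566.9 -102.7  157. ] yaw_y -4.48 zax [ 0.0179 -0.0054 -0.9998] F [0.6 0.4 0.5] op 0.3
```

Request:
{"method": "arm_command", "body": {
  "deltas": [
    [[-0.007, 0.01, -0.01], [0.3, 1, 0], -1],
    [[-0.006, 0.015, -0.02], [0, 0, 0], -1],
    [[-0.003, 0.012, -0.015], [0, 0, 0], -1],
    [[0, 0.006, -0.008], [0, 0, 0], -1],
    [[0, 0, 0], [0, 0, 0], -1],
    [[0, 0, 0], [0, 0, 0], -1]
  ]
}}

```text
t: 13.3
tcp_pos: [550.8, -60.5, 101.0]
ee_rot: [-2.309, -2.128, 0.003]
contact_force: [0.9, -0.1, -0.0]
opening: 0.7
```

Run:
```python
from h import *
st()
p,d=snapshot("scene"); cv2.imwrite("pics/s4.png",cv2.resize(p[170:390,80:410,::-1],None,fx=2.4,fy=2.4))
p,d=snapshot("side"); cv2.imwrite("pics/d4.png",cv2.resize(p[200:440,240:460,::-1],None,fx=2.4,fy=2.4))
p,d=snapshot("wrist"); cv2.imwrite("pics/w6.png",p[:,:,::-1])
```

```text
t 13.3 tcp [550.8 -60.5 101. ] yaw_y -4.67 zax [-2.7e-03  2.0e-04 -1.0e+00] F [ 0.9 -0.1 -0. ] op 0.7
```

View pics/s4.png

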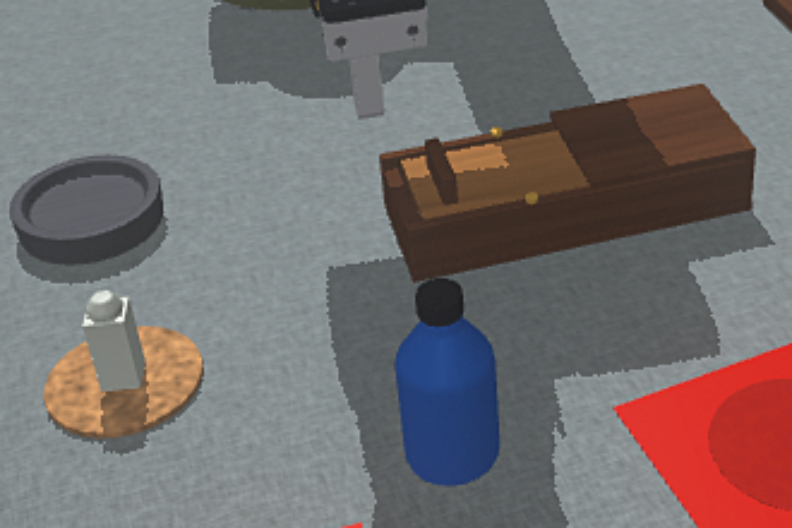

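View pics/d4.png

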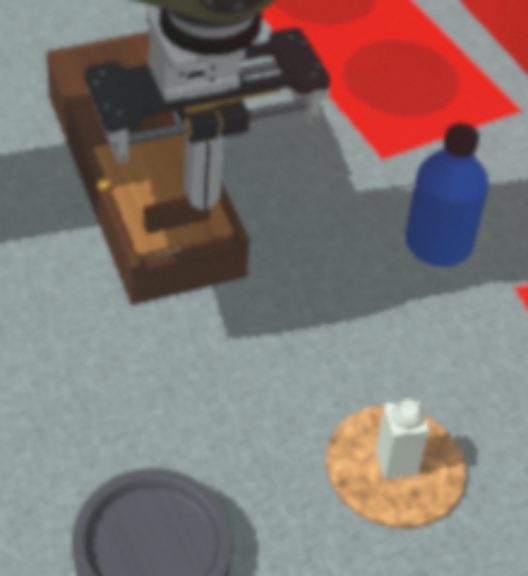

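View pics/w6.png

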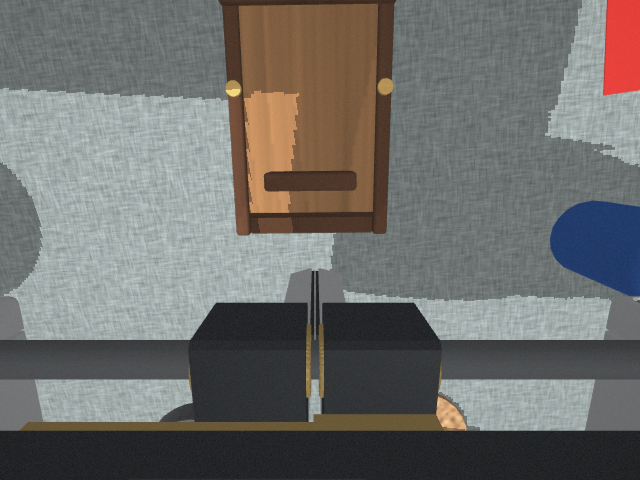

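All clear: the seal stands on the mat at (117,345) in the scene crop, the bystanders are unmoved, and the closed fingers are centred just in front of the case. Descending to about z 60.

Request:
{"method": "arm_command", "body": {
  "deltas": [
    [[0, 0, -0.01], [0, -0.1, 0], -1],
    [[0, 0, -0.015], [0, 0, 0], -1],
    [[0, 0, -0.008], [0, 0, 0], -1],
    [[0, 0, -0.003], [0, 0, 0], -1],
    [[0, 0, 0], [0, 0, 0], -1]
  ]
}}

```text
t: 14.08
tcp_pos: [550.4, -60.8, 62.1]
ee_rot: [-2.31, -2.128, 0.001]
contact_force: [0.2, -0.3, -0.3]
opening: 0.9
```

Request:
{"method": "arm_command", "body": {
  "deltas": [
    [[0.0005, 0.008, -0.002], [0, 0, 0], -1],
    [[0.0005, 0.01, 0], [0, 0, 0], -1],
    [[0, 0.005, 0], [0, 0, 0], -1],
    [[0, 0.002, 0], [0, 0, 0], -1],
    [[0, 0, 0], [0, 0, 0], -1]
  ]
}}

```text
t: 14.7
tcp_pos: [551.9, -33.5, 60.8]
ee_rot: [2.31, 2.129, 0.0]
contact_force: [0.3, -0.8, -0.5]
opening: 0.4
```

Request:
{"method": "arm_command", "body": {
  "deltas": [
    [[0, 0.003, 0], [0, 0, 0], -1],
    [[0, 0.003, 0], [0, 0, 0], -1],
    [[0, 0.003, 0], [0, 0, 0], -1],
    [[0, 0.003, 0], [0, 0, 0], -1]
  ]
}}

```text
t: 15.2
tcp_pos: [551.9, -21.2, 60.9]
ee_rot: [2.311, 2.128, 0.0]
contact_force: [-0.2, -0.3, -0.3]
opening: 0.6
```

Run:
```python
from h import *
st()
p,d=snapshot("wrist"); cv2.imwrite("pics/w7.png",p[:,:,::-1]);st()
```

```text
t 15.2 tcp [551.9 -21.2  60.9] yaw_y -4.7 zax [ 2.e-04  1.e-04 -1.e+00] F [-0.2 -0.3 -0.3] op 0.6
t 15.25 tcp [551.9 -20.9  60.9] yaw_y -4.7 zax [ 3.e-04  2.e-04 -1.e+00] F [ 0.4  0.9 -0.7] op 0.4
```

View pics/w7.png

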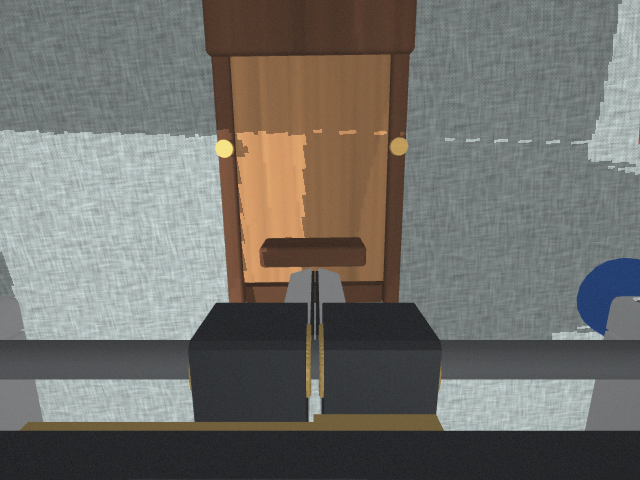

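The fingers are just short of the bar's front face (bar at (313,252), fingertips at row 270). Creeping on.

Request:
{"method": "arm_command", "body": {
  "deltas": [
    [[0, 0.002, 0], [0, 0, 0], -1],
    [[0, 0.002, 0], [0, 0, 0], -1],
    [[0, 0.002, 0], [0, 0, 0], -1]
  ]
}}

```text
t: 15.62
tcp_pos: [551.9, -14.5, 60.9]
ee_rot: [2.311, 2.128, 0.0]
contact_force: [-0.2, -0.5, -0.8]
opening: 0.4
```

Request:
{"method": "arm_command", "body": {
  "deltas": [
    [[0, 0.002, 0], [0, 0, 0], -1],
    [[0, 0.003, 0], [0, 0, 0], -1],
    [[0, 0.003, 0], [0, 0, 0], -1]
  ]
}}

```text
t: 16.0
tcp_pos: [551.9, -6.0, 60.9]
ee_rot: [2.311, 2.128, 0.0]
contact_force: [-0.4, -0.5, 0.6]
opening: 0.7
```

Run:
```python
from h import *
st()
p,d=snapshot("wrist"); cv2.imwrite("pics/w8.png",p[:,:,::-1]);st()
p,d=snapshot("scene"); cv2.imwrite("pics/s5.png",cv2.resize(p[170:300,210:410,::-1],None,fx=4,fy=4))
```

```text
t 16.0 tcp [551.9  -6.   60.9] yaw_y -4.7 zax [ 2.e-04  1.e-04 -1.e+00] F [-0.4 -0.5  0.6] op 0.7
t 16.05 tcp [551.9  -5.7  60.9] yaw_y -4.69 zax [ 2.e-04  2.e-04 -1.e+00] F [ 0.4  0.9 -0.2] op 0.4
```

View pics/w8.png

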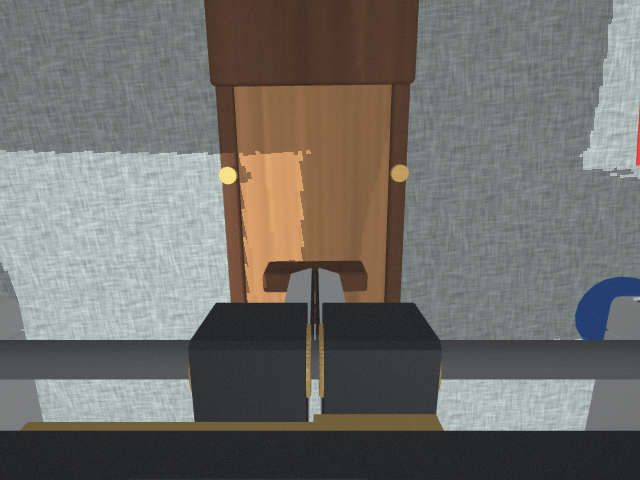

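View pics/s5.png

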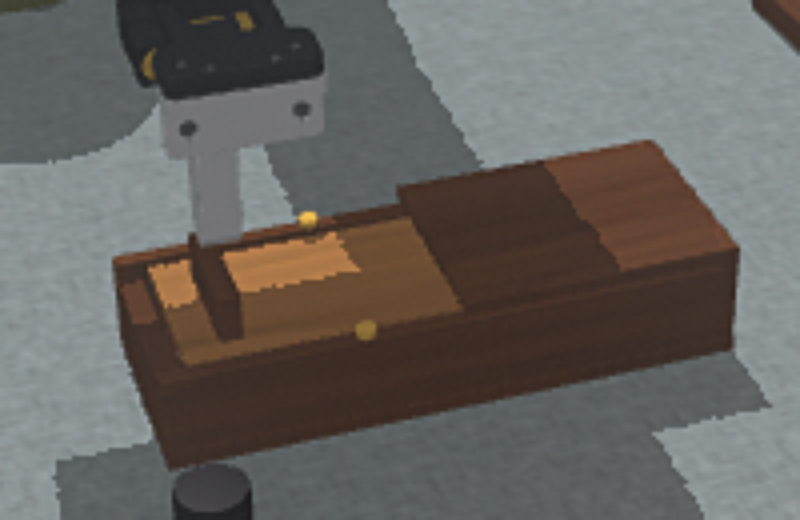

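Run:
```python
from h import *
c=get_calibration("scene");E=np.linalg.inv(c['extrinsics'])
def pr(X):
    q=E[:3,:3]@np.array(X)+E[:3,3]; return np.array([c['cx']-c['fx']*q[0]/q[2], c['cy']+c['fy']*q[1]/q[2]])
for X in [(551.9,-5.7,60.9),(559.9,-5.7,60.9),(559.9,-14,60.9),(559.9,2,60.9),(551.9,-10,74),(555,-21,74)]: print(X,((pr(X)-[210,170])*4).round())
p,d=snapshot("scene");P=cloud(c,d)
np.set_printoptions(suppress=True,precision=0)
for u,v in [(262,226),(262,229),(268,226),(268,229),(260,236),(264,240),(260,229),(258,231)]: print(u,v,((u-210)*4,(v-170)*4),P[v,u])
st()
```

```text
(551.9, -5.7, 60.9) [224. 282.]
(559.9, -5.7, 60.9) [230. 291.]
(559.9, -14, 60.9) [213. 295.]
(559.9, 2, 60.9) [245. 288.]
(551.9, -10, 74) [214. 262.]
(555, -21, 74) [194. 270.]
262 226 (208, 224) [562. -14. 102.]
262 229 (208, 236) [564. -15.  98.]
268 226 (232, 224) [563.  -3. 100.]
268 229 (232, 236) [560.  -2.  92.]
260 236 (200, 264) [548. -16.  72.]
264 240 (216, 280) [568. -14.  75.]
260 229 (200, 236) [561. -18.  96.]
258 231 (192, 244) [537. -16.  77.]
t 16.15 tcp [552.  -6.  61.] yaw_y -4.69 zax [ 0.  0. -1.] F [-0. -0.  0.] op 0.3
```

Run:
```python
from h import *
np.set_printoptions(suppress=True,precision=1)
s=st(); c=get_calibration("wrist"); p,d=snapshot("wrist"); P=cloud(c,d)
print(c['extrinsics'][:3,3]-s['tcp_pos'])
for v in range(258,304,4): print(v,P[v,280],P[v,300],P[v,330])
cv2.imwrite("pics/w9.png",cv2.resize(p[240:320,250:380,::-1],None,fx=6,fy=6,interpolation=cv2.INTER_NEAREST))
```

```text
t 16.15 tcp [551.9  -6.1  60.9] yaw_y -4.69 zax [ 0.  0. -1.] F [-0.  -0.   0.5] op 0.3
[  5.6  65.8 203.7]
258 [530.5  -0.2  47. ] [543.2  -1.1  47.5] [562.2  -2.4  48.3]
262 [530.8  -1.5  51.6] [543.3  -2.3  52.4] [561.9  -3.4  53.8]
266 [531.6  -1.4  60.5] [543.6  -2.4  60.5] [561.5  -3.5  61.6]
270 [532.5  -1.1  69.4] [543.9  -2.4  68.4] [561.2  -3.8  68.4]
274 [532.8  -2.2  73.6] [545.5   3.7  94.2] [560.5   2.8  95.4]
278 [532.4  -4.9  72.6] [545.8   3.8 100.9] [560.3   3.3 102.8]
282 [532.1  -7.4  72.2] [546.    3.9 106.7] [560.1   2.7 106.8]
286 [532.2  -8.9  74.7] [546.2   3.7 111.5] [559.8   2.8 112.2]
290 [531.6 -12.2  72.2] [546.4   3.8 117. ] [559.6   3.2 118.2]
294 [527.9 -24.4  47. ] [546.6   3.8 121.8] [559.4   2.8 121.9]
298 [527.7 -27.   47.5] [546.9   4.1 127. ] [559.2   2.9 126.5]
302 [527.4 -29.9  47.3] [547.   4. 131.] [559.    3.1 131.2]
```

View pics/w9.png

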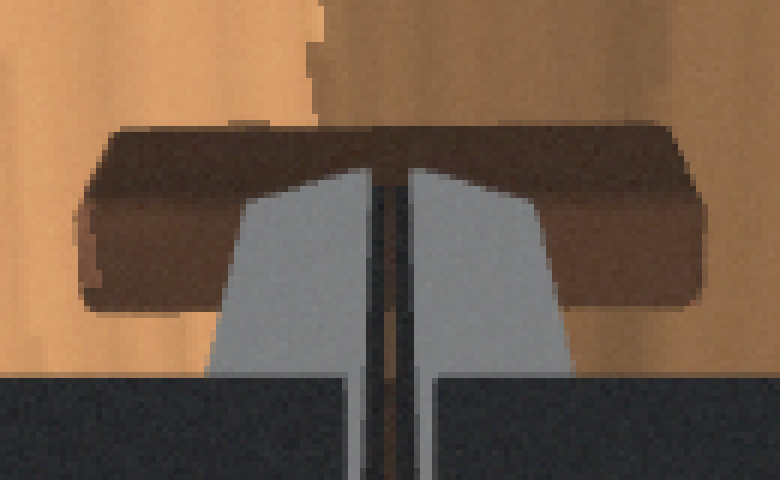

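The wrist depth shows the visible fingertips end near z ≈ 88 while the reported TCP is at 61. They are above the bar, which explains the missing force. The physical finger end therefore sits about 27 mm above the reported TCP. I'll back off in front of the bar, go lower, and check with depth.

Request:
{"method": "arm_command", "body": {
  "deltas": [
    [[0, -0.008, 0.002], [0, 0, 0], -1],
    [[0, -0.012, 0], [0, 0, 0], -1],
    [[0, -0.008, 0], [0, 0, 0], -1],
    [[0, -0.002, 0], [0, 0, 0], -1],
    [[0, 0, 0], [0, 0, 0], -1],
    [[0, 0, -0.006], [0, 0, 0], -1],
    [[0, 0, -0.006], [0, 0, 0], -1],
    [[0, 0, -0.003], [0, 0, 0], -1],
    [[0, 0, 0], [0, 0, 0], -1]
  ]
}}

```text
t: 17.32
tcp_pos: [551.6, -38.6, 46.5]
ee_rot: [-2.311, -2.128, 0.0]
contact_force: [-0.2, -0.6, -0.3]
opening: 0.5
```

```bash
cat > tip.py <<'E'
from h import *
import sys
np.set_printoptions(suppress=True,precision=1)
s=st(); c=get_calibration("wrist"); p,d=snapshot("wrist"); P=cloud(c,d)
for v in range(258,304,4): print(v,P[v,280],P[v,300],P[v,330])
cv2.imwrite(f"pics/{sys.argv[1]}.png",p[:,:,::-1])
p,d=snapshot("scene"); cv2.imwrite(f"pics/{sys.argv[1]}s.png",cv2.resize(p[170:300,210:410,::-1],None,fx=4,fy=4))
P=cloud(get_calibration("scene"),d)
m=((P[...,2]>71)&(P[...,2]<77)&(abs(P[...,0]-552)<45)&(P[...,1]<80)&(P[...,1]>-40)).astype(np.uint8)
X=P[m>0]; print('bar',len(X),np.median(X,0))
E
python3 tip.py w10
```

```text
t 17.32 tcp [551.6 -38.6  46.5] yaw_y -4.72 zax [-0.  0. -1.] F [-0.2 -0.6 -0.3] op 0.5
258 [532.  -28.6  47.3] [543.8 -29.7  47.1] [561.6 -31.   47.5]
262 [531.7 -31.1  47.3] [543.6 -32.1  47.1] [561.7 -37.8  33.2]
266 [530.5 -35.8  39.7] [542.9 -36.4  41.2] [561.3 -37.7  42. ]
270 [530.8 -37.1  43.8] [542.9 -37.9  44.6] [561.1 -40.1  42.5]
274 [530.4 -40.   43. ] [545.3 -28.6  80.7] [560.3 -29.9  80.5]
278 [530.2 -42.4  43.5] [545.6 -28.2  87.9] [560.  -29.5  87.6]
282 [530.  -44.6  44.4] [545.8 -28.6  92.5] [559.8 -29.3  93.9]
286 [523.6 -63.7  -1.4] [546.  -28.4  98.4] [559.5 -29.7  98. ]
290 [523.2 -67.1  -1.8] [546.2 -28.4 103.4] [559.3 -29.8 102.7]
294 [522.9 -70.3  -1.9] [546.5 -28.2 108.8] [559.1 -29.5 108.2]
298 [522.5 -73.5  -2. ] [546.6 -28.5 112.4] [559.  -29.9 111.6]
302 [522.5 -75.8   0.3] [546.7 -28.8 115.9] [558.8 -29.4 116.8]
bar 124 [554.9 -12.2  73.8]
```

View pics/w10s.png

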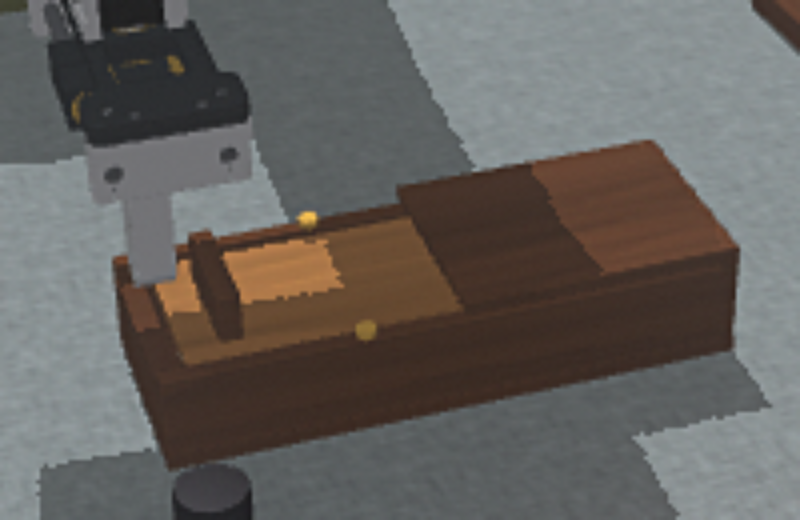

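View pics/w10.png

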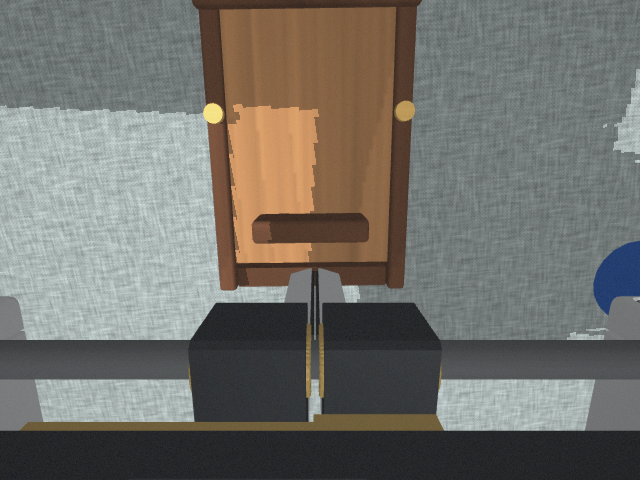

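Confirmed: the tip is at about z 74 with the reported TCP at 46.5, and the bar is unmoved at y ≈ -12. Lowering 14 mm more so the tips reach about z 60.

Request:
{"method": "arm_command", "body": {
  "deltas": [
    [[0, 0, -0.005], [0, 0, 0], -1],
    [[0, 0, -0.005], [0, 0, 0], -1],
    [[0, 0, -0.002], [0, 0, 0], -1],
    [[0, 0, 0], [0, 0, 0], -1]
  ]
}}

```text
t: 17.92
tcp_pos: [551.8, -38.7, 34.1]
ee_rot: [2.311, 2.128, 0.0]
contact_force: [0.2, -0.1, -0.1]
opening: 0.3
```

Request:
{"method": "arm_command", "body": {
  "deltas": [
    [[0, 0.003, 0], [0, 0, 0], -1],
    [[0, 0.003, 0], [0, 0, 0], -1],
    [[0, 0.002, 0], [0, 0, 0], -1],
    [[0, 0.002, 0], [0, 0, 0], -1]
  ]
}}

```text
t: 18.42
tcp_pos: [552.0, -27.9, 34.4]
ee_rot: [2.311, 2.128, 0.001]
contact_force: [-0.8, -0.3, -0.4]
opening: 0.1
```

```bash
python3 tip.py w11
```

```text
t 18.43 tcp [552.  -27.9  34.4] yaw_y -4.72 zax [ 0.  0. -1.] F [-0.8 -0.3 -0.4] op 0.1
258 [537.1  -7.5  73.4] [546.7  -8.5  72.7] [561.1  -9.7  72.7]
262 [536.9  -9.4  73.5] [546.5 -10.3  73.1] [561.  -11.6  72.8]
266 [536.6 -11.7  72.6] [546.3 -12.4  73.1] [560.8 -13.6  73. ]
270 [533.1 -21.7  46.9] [544.4 -22.6  47.2] [561.2 -24.   47.1]
274 [532.8 -24.3  46.2] [545.6 -17.9  68.7] [560.6 -18.6  70.1]
278 [532.7 -26.3  47.5] [546.  -17.5  75.9] [560.4 -18.9  75.2]
282 [532.4 -28.7  47.3] [546.1 -17.9  80.5] [560.1 -19.1  80.5]
286 [532.  -31.4  46.4] [546.3 -17.9  85.9] [559.9 -18.6  87. ]
290 [530.9 -36.2  40. ] [546.5 -18.3  90. ] [559.7 -19.5  89.8]
294 [531.2 -37.1  44.3] [546.8 -17.4  97. ] [559.5 -19.   95.7]
298 [530.9 -39.8  43.6] [546.9 -17.7 100.6] [559.3 -18.8 100.5]
302 [530.5 -42.8  42.5] [547.1 -17.8 104.7] [559.1 -18.9 104.5]
bar 139 [561.1 -13.3  73.9]
```

View pics/w11s.png

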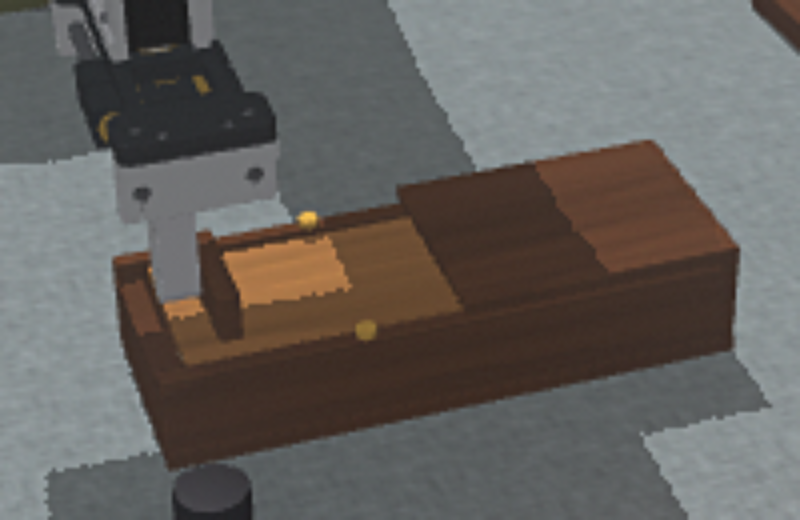

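View pics/w11.png

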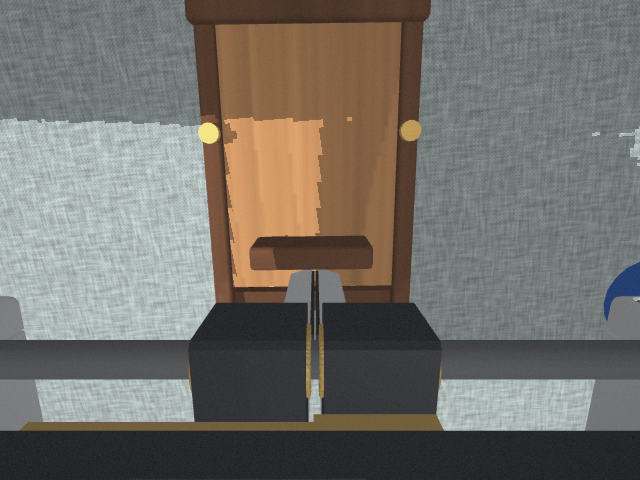

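The fingers are now properly behind the bar's front face, with the tips about 12 mm below its top and a gap of about 3 mm. Pushing.

Request:
{"method": "arm_command", "body": {
  "deltas": [
    [[0, 0.002, -0.001], [0, 0, 0], -1],
    [[0, 0.002, -0.001], [0, 0, 0], -1],
    [[0, 0.002, 0], [0, 0, 0], -1],
    [[0, 0.002, 0], [0, 0, 0], -1],
    [[0, 0.002, 0], [0, 0, 0], -1]
  ]
}}

```text
t: 19.15
tcp_pos: [552.5, -18.2, 32.4]
ee_rot: [2.31, 2.126, 0.001]
contact_force: [1.7, -3.4, -1.1]
opening: 0.5
```

Request:
{"method": "arm_command", "body": {
  "deltas": [
    [[0, 0.003, 0], [0, 0, 0], -1],
    [[0, 0.003, 0], [0, 0, 0], -1],
    [[0, 0.003, 0], [0, 0, 0], -1]
  ]
}}

```text
t: 19.52
tcp_pos: [552.9, -8.9, 32.5]
ee_rot: [2.309, 2.126, 0.002]
contact_force: [2.2, -4.0, -1.6]
opening: 0.2
```

Contact: the push is about 4 N, which fits the spring. Continuing with small steps.

Request:
{"method": "arm_command", "body": {
  "deltas": [
    [[0.0003, 0.004, 0], [0, 0, 0], -1],
    [[0.0003, 0.004, 0], [0, 0, 0], -1],
    [[0.0002, 0.004, 0], [0, 0, 0], -1],
    [[0.0002, 0.003, 0], [0, 0, 0], -1],
    [[0.0002, 0.003, 0], [0, 0, 0], -1],
    [[0, 0.002, 0], [0, 0, 0], -1],
    [[0, 0, 0], [0, 0, 0], -1]
  ]
}}

```text
t: 20.4
tcp_pos: [554.3, 11.1, 32.5]
ee_rot: [2.307, 2.125, -0.001]
contact_force: [1.8, -5.1, -1.2]
opening: 0.5
```

```bash
python3 tip.py w12|tail -1; python3 -c "
from h import *
st()"
```

```text
bar 111 [566.2  22.9  73.9]
t 20.5 tcp [554.3  11.1  32.5] yaw_y -4.71 zax [ 0.0034 -0.0044 -1.    ] F [ 2.5 -5.5 -1.1] op 0.4
```

View pics/w12.png

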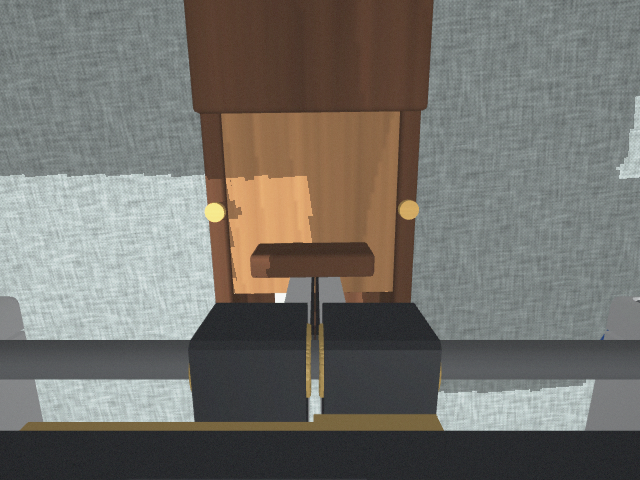

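View pics/w12s.png

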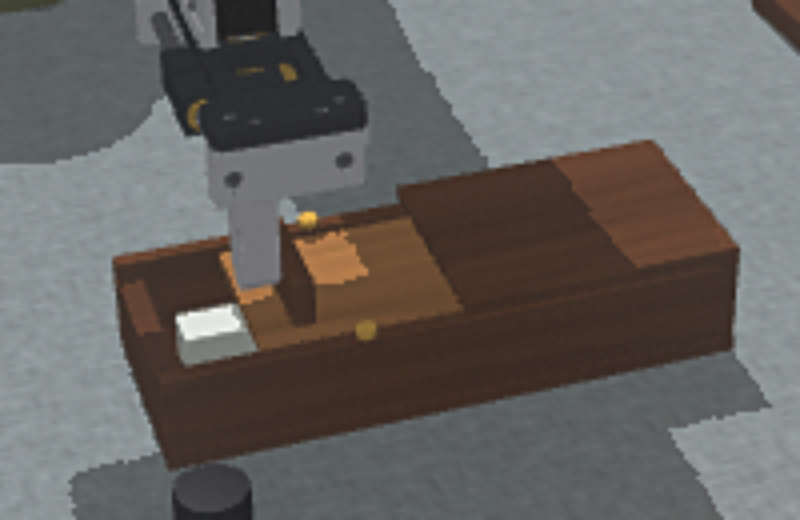

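The bar has moved about 35 mm (scene view, bar y -12 to 23) and the force follows the spring. About 25 mm to go.

Request:
{"method": "arm_command", "body": {
  "deltas": [
    [[0.0002, 0.004, 0], [0.2, 0, 0], -1],
    [[0.0002, 0.004, 0], [0, 0, 0], -1],
    [[0.0002, 0.004, 0], [0, 0, 0], -1],
    [[0.0002, 0.003, 0], [0, 0, 0], -1],
    [[0.0002, 0.003, 0], [0, 0, 0], -1],
    [[0, 0.002, 0], [0, 0, 0], -1],
    [[0, 0.001, 0], [0, 0, 0], -1],
    [[0, 0, 0], [0, 0, 0], -1]
  ]
}}

```text
t: 21.5
tcp_pos: [555.7, 29.5, 32.6]
ee_rot: [2.305, 2.123, -0.003]
contact_force: [2.0, -7.9, -1.9]
opening: 0.5
```

```bash
python3 tip.py w13|tail -1
python3 - <<'E'
from h import *
s=st(); c=get_calibration("wrist"); p,d=snapshot("wrist"); P=cloud(c,d); hsv=cv2.cvtColor(p,cv2.COLOR_RGB2HSV)
m=((P[...,2]>71)&(P[...,2]<77)&(abs(P[...,0]-555)<45)&(abs(P[...,1]-s['tcp_pos'][1]-14)<14)&(hsv[...,1]>60)).astype(np.uint8)
X=P[m>0]; print('bar top wrist',len(X),[np.round(x,1) for x in cv2.minAreaRect(X[:,:2].astype(np.float32))])
m=((hsv[...,0]>17)&(hsv[...,0]<32)&(hsv[...,1]>110)&(P[...,2]>50)&(P[...,2]<60)).astype(np.uint8); m[300:]=0
n,l,S,ce=cv2.connectedComponentsWithStats(m)
for i in range(1,n):
    if S[i,4]>30: print('stud',ce[i],S[i],P[l==i].mean(0).round(1))
E
```

```text
bar 113 [566.6  40.   74. ]
t 21.6 tcp [555.6  29.4  32.6] yaw_y -4.71 zax [ 0.004  -0.0072 -1.    ] F [ 2.8 -7.5 -1.9] op 0.3
bar top wrist 2890 [array([555.7,  44.7]), array([14. , 59.9]), np.float64(86.5)]
stud [406.31147541 243.60983607] [397 234  20  20 305] [605.6  47.8  55. ]
stud [222.36538462 241.21153846] [212 237  17  14  52] [509.2  57.   53.9]
```

View pics/w13.png

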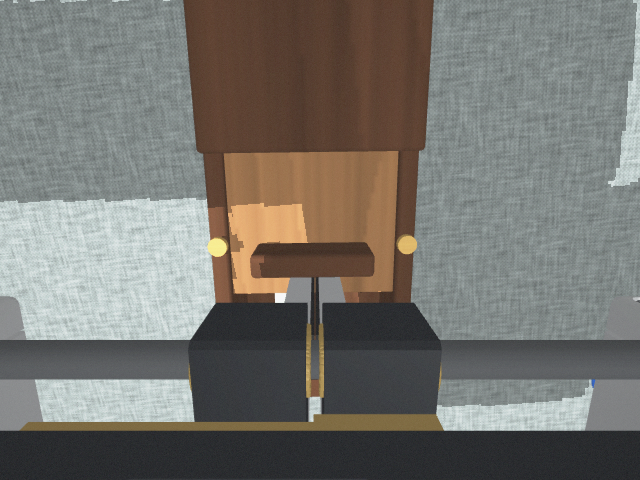

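View pics/w13s.png

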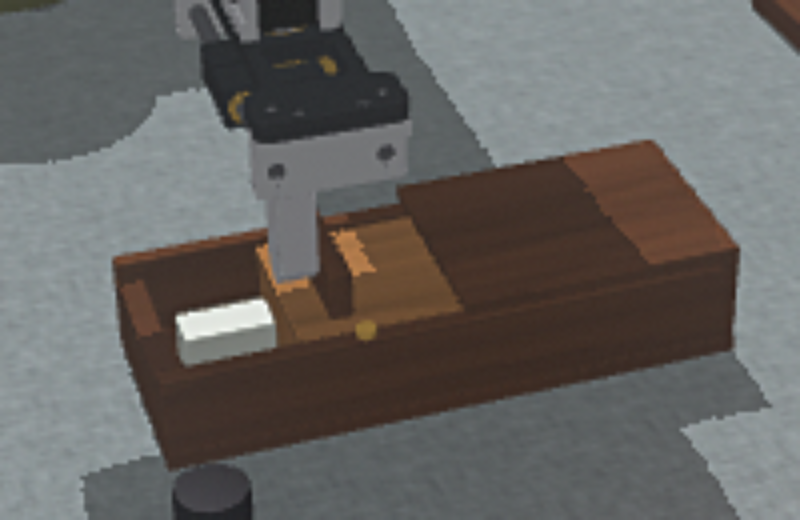

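Studs give the half mark at y ≈ 51.3 in wrist-camera terms. The start reading plus 60 mm gives 51.2, and the bar is at 44.7, so 6–7 mm to go.

Request:
{"method": "arm_command", "body": {
  "deltas": [
    [[0.0002, 0.0025, 0], [0.2, 0, 0], -1],
    [[0.0002, 0.0025, 0], [0, 0, 0], -1],
    [[0, 0.0015, 0], [0, 0, 0], -1],
    [[0, 0, 0], [0, 0, 0], -1],
    [[0, 0, 0], [0, 0, 0], -1]
  ]
}}

```text
t: 22.28
tcp_pos: [555.9, 33.6, 32.6]
ee_rot: [2.305, 2.122, -0.005]
contact_force: [2.2, -8.4, 0.1]
opening: 0.6
```

```bash
cat > chk.py <<'E'
from h import *
s=st(); c=get_calibration("wrist"); p,d=snapshot("wrist"); P=cloud(c,d); hsv=cv2.cvtColor(p,cv2.COLOR_RGB2HSV)
m=((P[...,2]>71)&(P[...,2]<77)&(abs(P[...,0]-555)<45)&(abs(P[...,1]-s['tcp_pos'][1]-14)<14)&(hsv[...,1]>60)).astype(np.uint8)
X=P[m>0]; print('bar top wrist',len(X),[np.round(x,1) for x in cv2.minAreaRect(X[:,:2].astype(np.float32))])
m=((hsv[...,0]>17)&(hsv[...,0]<32)&(hsv[...,1]>110)&(P[...,2]>50)&(P[...,2]<60)).astype(np.uint8); m[300:]=0
n,l,S,ce=cv2.connectedComponentsWithStats(m)
for i in range(1,n):
    if S[i,4]>30: print('stud',ce[i],S[i],P[l==i].mean(0).round(1))
cv2.imwrite("pics/w14.png",p[:,:,::-1])
p,d=snapshot("scene"); cv2.imwrite("pics/s14.png",p[:,:,::-1])
P=cloud(get_calibration("scene"),d)
m=((P[...,2]>71)&(P[...,2]<77)&(abs(P[...,0]-552)<45)&(P[...,1]<80)&(P[...,1]>-40))
print('bar scene',np.median(P[m],0))
hsv=cv2.cvtColor(p,cv2.COLOR_RGB2HSV)
m=(hsv[...,1]<60)&(np.hypot(P[...,0]-631,P[...,1]+276)<45)&(P[...,2]>8)&(P[...,2]<90)
k=m&(P[...,2]>72)
print('seal',P[m].mean(0).round(1),'knob',P[k].mean(0).round(1),'top z',P[m][:,2].max())
st()
E
python3 chk.py
```

```text
t 22.27 tcp [555.9  33.6  32.6] yaw_y -4.72 zax [ 0.0035 -0.0084 -1.    ] F [ 2.2 -8.4  0.1] op 0.6
bar top wrist 2887 [array([556. ,  48.9]), array([14.1, 59.9]), np.float64(86.3)]
stud [405.85478548 251.32673267] [396 242  20  20 303] [605.5  47.8  54.9]
stud [222.75925926 248.53703704] [212 244  17  15  54] [509.1  57.1  53.6]
bar scene [567.40780299  44.1762121   73.94475683]
seal [ 640.5 -277.1   48.4] knob [ 635.7 -277.4   77.7] top z 83.60583813119592
t 22.38 tcp [555.9  33.6  32.6] yaw_y -4.72 zax [ 0.0035 -0.0084 -1.    ] F [ 3.  -7.9 -0.8] op 0.2
```

View pics/w14.png

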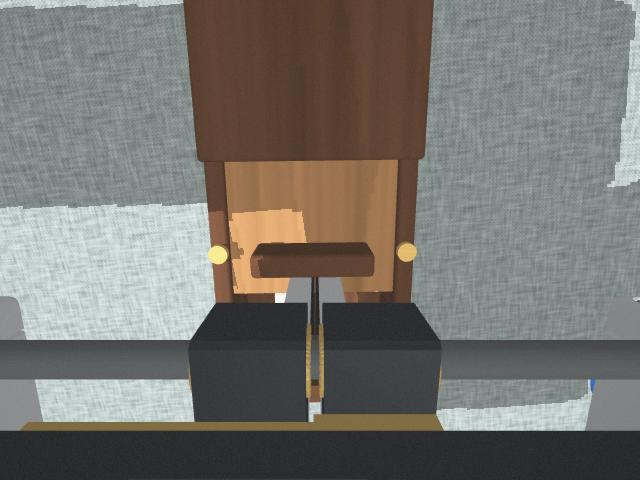

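View pics/s14.png

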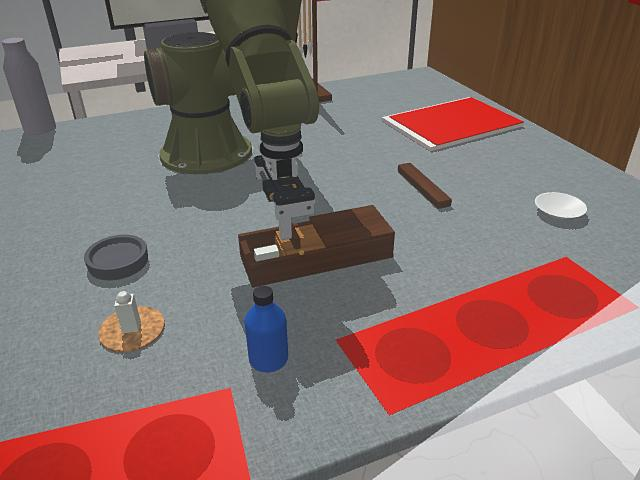

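The bar is now at 48.9, so travel is about 57 mm. One last 2 mm nudge, then hold.

Request:
{"method": "arm_command", "body": {
  "deltas": [
    [[0.0001, 0.0018, 0], [0.1, 0, 0], -1],
    [[0, 0.0008, 0], [0, 0, 0], -1],
    [[0, 0, 0], [0, 0, 0], -1],
    [[0, 0, 0], [0, 0, 0], -1],
    [[0, 0, 0], [0, 0, 0], -1],
    [[0, 0, 0], [0, 0, 0], -1],
    [[0, 0, 0], [0, 0, 0], -1]
  ]
}}

```text
t: 23.25
tcp_pos: [555.8, 32.7, 32.6]
ee_rot: [2.303, 2.12, -0.011]
contact_force: [1.7, -7.4, -0.8]
opening: 0.9
```

```bash
python3 chk.py
```

```text
t 23.25 tcp [555.8  32.7  32.6] yaw_y -4.73 zax [ 0.0028 -0.0132 -0.9999] F [ 1.7 -7.4 -0.8] op 0.9
bar top wrist 2876 [array([555.8,  48.1]), array([14.3, 59.8]), np.float64(86.2)]
stud [405.98039216 249.83986928] [396 240  21  20 306] [605.5  47.8  55. ]
stud [223.20408163 247.71428571] [213 243  16  15  49] [509.3  56.7  53.6]
bar scene [567.25940937  43.97971371  74.12424983]
seal [ 640.4 -277.    48.2] knob [ 635.5 -277.4   78. ] top z 83.97080055530535
t 23.35 tcp [555.8  32.7  32.7] yaw_y -4.73 zax [ 0.0028 -0.0132 -0.9999] F [ 2.9 -7.3 -0.6] op 0.7
```

Zero-move rows let it creep back slightly. I'll nudge again with a small positive final row and a tilt correction.

Request:
{"method": "arm_command", "body": {
  "deltas": [
    [[0, 0.0025, 0], [0.4, 0, 0], -1],
    [[0, 0.0015, 0], [0.3, 0, 0], -1],
    [[0, 0.0007, 0], [0.1, 0, 0], -1],
    [[0, 0.0007, 0], [0.1, 0, 0], -1],
    [[0, 0.0006, 0], [0.1, 0, 0], -1],
    [[0, 0.0006, 0], [0.1, 0, 0], -1]
  ]
}}

```text
t: 24.1
tcp_pos: [556.0, 36.0, 32.5]
ee_rot: [2.31, 2.126, 0.004]
contact_force: [2.9, -8.7, -0.4]
opening: 0.8
```

```bash
python3 chk.py; python3 chk.py | head -2; python3 chk.py
```

```text
t 24.1 tcp [556.   36.   32.5] yaw_y -4.74 zax [ 3.1e-03  2.0e-04 -1.0e+00] F [ 2.9 -8.7 -0.4] op 0.8
bar top wrist 2886 [array([556. ,  50.9]), array([14. , 59.8]), np.float64(85.8)]
stud [405.61589404 255.18874172] [396 246  20  20 302] [605.5  47.8  55. ]
stud [224.55555556 253.46666667] [217 248  12  16  45] [509.8  56.5  53.7]
bar scene [567.37378983  45.83996109  74.0740827 ]
seal [ 640.4 -277.    48.3] knob [ 635.4 -277.2   77.9] top z 83.01693817229466
t 24.2 tcp [556.   35.9  32.5] yaw_y -4.74 zax [ 3.e-03  2.e-04 -1.e+00] F [ 2.6 -7.4 -1.2] op 0.7
t 24.2 tcp [556.   35.9  32.5] yaw_y -4.74 zax [ 3.e-03  2.e-04 -1.e+00] F [ 2.6 -7.4 -1.2] op 0.7
bar top wrist 2899 [array([556. ,  50.8]), array([14.2, 59.9]), np.float64(86.1)]
t 24.3 tcp [556.   35.9  32.5] yaw_y -4.74 zax [ 3.e-03  2.e-04 -1.e+00] F [ 3.1 -9.  -1.2] op 0.5
bar top wrist 2900 [array([556. ,  50.8]), array([14.2, 59.8]), np.float64(86.4)]
stud [405.68646865 255.10891089] [396 246  20  20 303] [605.5  47.9  55. ]
stud [223.54 252.9 ] [214 248  15  16  50] [509.3  56.8  53.6]
bar scene [567.18879869  46.3758113   73.93160986]
seal [ 640.4 -277.1   48.3] knob [ 635.8 -277.2   77.9] top z 83.67577876695373
t 24.4 tcp [556.   35.9  32.5] yaw_y -4.74 zax [ 3.e-03  2.e-04 -1.e+00] F [ 1.6 -8.6 -0.1] op 0.7
```

The bar is steady: travel is about 59 mm, the push about 8 N, and the seal is upright on the mat. Handing in.

```bash
python3 -c "
from h import *
st(); print(ctrl.hand_in())"
```

```text
t 24.4 tcp [556.   35.9  32.5] yaw_y -4.74 zax [ 3.e-03  2.e-04 -1.e+00] F [ 1.6 -8.6 -0.1] op 0.7
the job is handed in; nothing more can be done
None
```

I lifted the seal off the shutter, set it upright near the middle of the cork mat and let go. Then I pushed the thumb bar with closed fingers to half travel and handed in while still holding it there. The hand-in gave no verdict.

**Last checks at t = 24.4 s:**
- **Shutter:** travel is about 59 mm by the wrist camera and 58–59 mm by the scene camera. The bar is within about 1 mm of the stud line and steady over 0.3 s.
- **Push:** about 8–9 N against the bar, as expected from the spring.
- **Seal:** upright at about (631, -276) mm by the release pose, with the mat centre at (630, -276). The last scene depth shows its top at 83–84 mm (81 expected) and unchanged.
- **Bystanders:** the ink stone, ink bottle and paperweight look unmoved in the pictures; I did not measure them again.

**What disagreed:** the visible fingertips end about 27 mm above the reported TCP. My first approach therefore passed over the bar without touching it. I checked this with the wrist depth image, backed off, went lower and pushed again. The scene and wrist cameras also differ by up to 4 mm in absolute bar position, so I relied on travel and the bar's position against the studs.

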